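Tap the bung home in the vinegar barrel

TASK

Close the little vinegar barrel: lower the tapered oak bung gently into its bunghole until you feel the taper take up, neither forcing it nor letting it drop, and let go of it. Then tap it down on its flat top with at least two short, firm taps, lifting clear between them, until it hardly sinks any more and is locked upright in the hole. Do not hit it so hard that the stave would split, and leave the other things on the counter where they are.

Things in the scene. Friction and masses are not known exactly. Their poses are not given: they have to be found in the camera images.
- bung_mid (a point): Centre of the loose oak bung, half-way up on its axis; z points along the axis to its flat top, 37 mm above this point. The foot lies 37 mm below it, the underside of the knob 3 mm above it. The bung stands on its foot in a row with a salt shaker and a spice jar, in any of the three places: it is the smallest, all of wood, narrower at the bottom.
- bunghole (a point): Centre of the mouth, level with the top of a steel flange (54 mm outside, 31 mm inside diameter), 174 mm above the counter; z up. Below it a wooden bore of the bung's taper, countersunk. Bores are worn differently: the shank takes up with its foot 22 to 33 mm below the mouth, not known beforehand, only felt. Set down with 3 to 5 N it stays upright when let go; over 12 N by the grip is forcing.
- barrel: Oak barrel lying in a cradle, heavy, fixed. Origin on the counter below the bunghole; x along its axis to the head with the spigot. 200 mm long (spigot to 151 mm), belly 152 mm. Slow taps (15 mm/s) of 12 to 15 N sink the set-down bung 2 to 3 mm, then 0.7, 0.5, 0.4 mm; two to five lock it. Under 10 N is not firm; over 50 N splits the stave: quick taps peak at twice what the wrist feels.
- bung: The same oak bung; origin at the centre of its foot, z up its axis. 74 mm tall, about 45 g. A tapered shank, 22 mm in diameter at the foot (edge chamfered to 19 mm) and 28 mm at 40 mm above the foot, then a round knob 34 mm in diameter and 34 mm tall with a flat top.
- salt_shaker: Bystander: plastic salt shaker with twist top, 43 mm in diameter, 89 mm tall; origin at the centre of its underside.
- spice_jar: Bystander: glass spice jar with wooden lid, 46 mm in diameter, 88 mm tall; origin at the centre of its underside.
- jug: Bystander: glass measuring jug, 104 mm in diameter, 125 mm tall, handle to +y; origin at the centre of its underside.
- turner: Bystander: wooden turner lying flat, 300 mm long along its x axis, about 20 mm tall.
- lid_lifter: Bystander: orange silicone lid lifter, 62 x 30 x 22 mm, lying flat.
- vinegar_bottle: Bystander: green glass bottle, 70 mm in diameter, 220 mm tall, standing to the left of the barrel.
Not all that is in view belongs to the job. Leave any green, pink or purple look-alike of the bung alone.

How it is judged:
On the way, in this order (a step that is already met when the one before it is completed fails the run):
1. the bung is lowered into the bunghole until its taper takes up, still held (horizontal distance between bung_mid and bunghole below 0.004 m and z of bung_mid in the frame of bunghole below 0.018 m and contact force between bung and barrel above 3 N and contact force between the fingers and bung_c3 above 3 N), for 0.1 s.
2. the bung stands upright in the bunghole and has been let go (horizontal distance between bung_mid and bunghole below 0.004 m and z of bung_mid in the frame of bunghole below 0.018 m and angle between bung_mid's own z axis and vertical below 0.06 rad and contact force between the fingers and bung below 0.1 N), for 0.2 s.
3. a firm tap on its flat top (contact force between anything else and bung_c4 above 10 N).
4. lifted clear of it (contact force between anything else and bung_c4 below 0.1 N), for 0.1 s.
5. tapped firmly again (contact force between anything else and bung_c4 above 10 N).
At the end, for the whole second after the job is handed in: The bung stands in the bunghole, within 4 mm of its centre and 0.06 rad of upright, its middle less than 16 mm above the mouth, released and at rest, and locked: it stays wedged against the bore's walls, their contact forces adding up to more than 15 N with nobody pressing (horizontal distance between bung_mid and bunghole below 0.004 m and z of bung_mid in the frame of bunghole below 0.016 m and angle between bung_mid's own z axis and vertical below 0.06 rad and contact force between bung and barrel above 15 N and contact force between the fingers and bung below 0.1 N and linear speed of bung below 0.01 m/s); the robot touches nothing.
It fails at once if the bung is hit on its top with more than 50 N, hard enough to split the stave (contact force between anything else and bung_c4 above 50 N).
It fails at once if the bung is forced into the hole by the grip (contact force between the fingers and bung_c3 above 3 N and contact force between bung and barrel above 25 N).
It fails at once if the bung is let fall into the hole instead of being set down (horizontal distance between bung_mid and bunghole below 0.03 m and contact force between the fingers and bung below 0.1 N and linear speed of bung above 0.12 m/s).
It fails at once if a bystander is shifted by more than 30 mm (distance of any of salt_shaker, spice_jar, jug, turner, lid_lifter, vinegar_bottle from where it was at the start of the episode above 0.03 m).
It also fails if it takes over 51 s, if anything falls off the work surface, if the arm or the gripper's body presses on something with over 40 N, if the wrist force passes 120 N, or if a joint passes its speed limit or range.

ROBOT

A 7-joint arm with a two-finger parallel gripper is mounted at the origin on the work surface. World frame = base frame: x ahead of the robot, y to its left, z up, the work surface at z = 0. Lengths are in m, angles in rad, forces in N, time in s.
With the tool pointing down it reaches from about 0.4 to 0.875 m from the base axis. Payload 19.3 kg.
Tool frame: the origin (TCP) lies at the very end of the fingers, on their centre line; the grasp point (between the pads) lies 19 mm behind it; z points along the fingers, y is the line along which they close (so a half turn about z gives the same grasp; the last joint's range is limited). The gripper opens to 85 mm and grips with 20 to 120 N. Pads are 22 mm wide; open, the fingers measure 114 mm over their backs; the gripper's body (76 mm by 85 mm) begins 54 mm behind the grasp point. The pads swing forward as they close: fully open they stand 13 mm farther back than shut.
Start: joints at [1.227, 0.521, -0.036, 1.599, 0.021, 1.021, -0.113], TCP at [0.169, -0.602, 0.231] pointing down, gripper open.
Joint ranges: [-2.91, 2.91], [-0.3, 2.13], [-1.5, 1.42], [0.17, 2.43], [-1.26, 4.41], [0.16, 1.93], [-2.52, 2.52]. Speed limits (rad/s): [1.89, 1.89, 2.39, 2.39, 3.01, 3.01, 3.01].

INTERFACE

Orientations are given as [roll, pitch, yaw] about the fixed x, y, z axes, in that order (R = Rz(yaw) Ry(pitch) Rx(roll)).
In Python, from workcell import bot gives the robot as it stands. The module is installed in compiled form; this text tells all that it offers.
- The arm moves only by the tool apply_moves, never from a script. Its arguments are lists of equal length, an entry for each row: "claw": the finger opening in m, from 0 to 0.0854; "xyz": the shift along the tool's x, y, z in m, a list of three; "twist": the turn, a rotation vector about the tool's x, y, z in rad, a list of three. A call has 1 to 20 rows; each row shifts and turns the commanded pose from where the row before left it, along the tool's axes as they then stand; what a row does not reach is not made up. A row lasts 1/10 s, in which the tool goes at most 50 mm and 8.59 degrees, less where a joint would pass 70% of its speed; a pose out of reach is approached as far as the arm can. A call with a gripper value outside its range is refused whole. The fingers move at their own pace and stop on an object; "force" is the grip in N (left out, the last holds). Time passes only in rows, so rows that do not move let the fingers close. It gives the time, the measured TCP pose, the force, the opening and the grip force at its end, in the units of the state.
- bot.observe(): the state, without advancing time (a new reading comes with each control period).
- bot.grab_frame(name): name is "scene" or "top" or "wrist"; returns a dict with "img" (384x512x3 uint8, red, green, blue), "vfov" (degrees; the focal length in pixels is half the picture's height over the tangent of half this angle, whatever the lens; pixels are square), "cx", "cy" (the principal point, pixels), "distortion" ([k1, k2, p1, p2, k3] as OpenCV has them; the pictures are not rectified), "view" (4x4, takes a point from world to camera coordinates). Camera axes: x right, y up, looking along -z (the intrinsics and any distortion apply to the point x, -y, -z); pixel columns grow to the right and rows downward; lengths in m; the calibration is good to about 2 mm. A picture is of the moment at which its call begins. There is no depth.
- bot.job_done(): hands the job in; it is judged then, once.
Trained networks look in the newest picture that a camera, given by its name, has taken for a name from the list of things; names that differ only in an ending like _2 or _b are one class to them, and where a whole thing is asked for, a point or a joint stands for the part that bears it (a point fixed in the world has none). Each returns a list of dicts, best first, with "score" (0 to 1); they miss things now and then, are a little off and sometimes report something else, mostly with a low value. They report only what shows in the picture. A call takes as long as a camera call. They do not tell look-alikes from the thing itself.
- bot.find_in(camera, query): "position" ([x, y, z] in m, in world coordinates, good to about 4 mm: the middle of the surface that is visible of it).
The state is a dict: "clock": time; "qpos": joint angles; "qd": joint speeds; "joint_efforts": joint torques, N m; "position": TCP position; "tool_rot": TCP orientation; "force": force on the tool from outside, world axes, zero at the start; "moment": the same for the moment, N m; "grip_width": finger opening in m; "finger_force": force on a finger pad.
Only numpy, scipy, OpenCV 4.12 (cv2) and the standard library are available. Lean on these libraries where they do the work, as an engineer would, in place of code of your own. Each camera call takes 0.05 s, during which the arm holds its last target. There are 200 camera calls.

## Working session

There is one attempt and no reset: what is moved stays moved. The work goes in short steps, Python scripts to look and compute and a tool call to move; the robot and the scene stay as the last step left them, time stands still between calls to the robot, and variables do not carry over. Pictures are saved under pics/ and viewed, at most 10 in all, crops included, and the job is handed in when it is done.

Besides the shell and the picture viewer there is one more tool, called in YAML: its name, and indented under it one key for each argument. apply_moves: Moves the arm, as the interface text tells. Its arguments: {"type":"object","properties":{"claw":{"type":"array"},"xyz":{"type":"array"},"twist":{"type":"array"},"force":{"type":"number"}},"required":["claw","xyz","twist"]}

```bash
mkdir -p pics; cat > h.py <<'E'
import numpy as np, cv2
from workcell import bot
def K(f):
    h,w=f["img"].shape[:2]; fl=h/2/np.tan(np.radians(f["vfov"])/2)
    return np.array([[fl,0,f["cx"]],[0,fl,f["cy"]],[0,0,1.]])
def ray(f,px):
    u=cv2.undistortPoints(np.array([[px]],float),K(f),np.array(f["distortion"],float))[0,0]
    V=np.array(f["view"]); R=V[:3,:3]; d=R.T@np.array([u[0],-u[1],-1]); return -R.T@V[:3,3],d/np.linalg.norm(d)
def proj(f,P):
    V=np.array(f["view"]); p=V[:3,:3]@np.array(P)+V[:3,3]
    return cv2.projectPoints(np.array([[p[0],-p[1],-p[2]]]),np.zeros(3),np.zeros(3),K(f),np.array(f["distortion"],float))[0].ravel()
def tri(fs,pxs):
    A=np.zeros((3,3));b=np.zeros(3)
    for f,p in zip(fs,pxs):
        o,d=ray(f,p);M=np.eye(3)-np.outer(d,d);A+=M;b+=M@o
    return np.linalg.solve(A,b)
def onz(f,px,z):
    o,d=ray(f,px); return o+d*(z-o[2])/d[2]
def save(f,n): cv2.imwrite("pics/"+n,f["img"][:,:,::-1])
E
python3 - <<'E'
from h import *
import pickle
F={}
for c in ["scene","top","wrist"]:
    F[c]=bot.grab_frame(c)
    V=np.array(F[c]["view"]);print(c,-V[:3,:3].T@V[:3,3],F[c]["vfov"])
    save(F[c],c+"0.png")
pickle.dump(F,open("F0.pkl","wb"))
for c in ["scene","top"]:
    for q in ["bung","barrel","bunghole","salt_shaker","spice_jar","jug","vinegar_bottle","bung_mid"]:
        try: print(c,q,[(np.round(r["position"],3),round(r["score"],2),np.round(proj(F[c],r["position"]))) for r in bot.find_in(c,q)][:4])
        except Exception as e: print(c,q,e)
s=bot.observe();print({k:np.round(v,3) for k,v in s.items()})
E
```

```text
scene [1.07921797 0.3332331  0.86049903] 57.92847338733208
top [0.45129825 0.08319972 1.33614217] 52.04367690479734
wrist [ 0.24054167 -0.58253129  0.37431125] 61.5798930710757
scene bung [(array([0.531, 0.009, 0.064]), 0.77, array([231., 198.])), (array([ 0.422, -0.011,  0.064]), 0.68, array([241., 171.])), (array([ 0.467, -0.061,  0.062]), 0.58, array([220., 176.])), (array([ 0.382, -0.07 ,  0.062]), 0.48, array([230., 158.]))]
scene barrel [(array([0.616, 0.24 , 0.153]), 0.61, array([299., 231.]))]
scene bunghole [(array([0.616, 0.244, 0.153]), 0.77, array([300., 231.])), (array([ 0.461, -0.287,  0.058]), 0.68, array([161., 155.]))]
scene salt_shaker []
scene spice_jar [(array([ 0.484, -0.167,  0.061]), 0.78, array([188., 170.])), (array([0.374, 0.343, 0.014]), 0.71, array([353., 206.]))]
scene jug [(array([ 0.725, -0.318,  0.083]), 0.82, array([ 98., 205.]))]
scene vinegar_bottle [(array([0.573, 0.496, 0.134]), 0.96, array([407., 258.])), (array([0.617, 0.24 , 0.153]), 0.71, array([299., 231.]))]
scene bung_mid [(array([0.531, 0.01 , 0.066]), 0.74, array([231., 198.])), (array([ 
[... 975 characters left out ...]
.072,  0.073]), 0.55, array([299., 213.])), (array([0.522, 0.005, 0.08 ]), 0.47, array([275., 195.])), (array([ 0.377, -0.076,  0.074]), 0.4, array([302., 240.]))]
{'clock': np.float64(0.95), 'qpos': array([ 1.227,  0.521, -0.036,  1.599,  0.021,  1.021, -0.113]), 'qd': array([-0.   ,  0.   , -0.   , -0.001,  0.001, -0.001,  0.001]), 'joint_efforts': array([ 0.0000e+00, -9.2685e+01,  1.9780e+00, -3.7025e+01,  1.8000e-02,
        2.0000e-03,  0.0000e+00]), 'position': array([ 0.169, -0.602,  0.231]), 'tool_rot': array([-3.142,  0.   ,  0.274]), 'force': array([ 0.838, -0.284, -0.707]), 'moment': array([ 0.041, -0.029,  0.002]), 'finger_force': np.float64(0.0), 'grip_width': np.float64(0.085)}
```

```bash
python3 - <<'E'
from h import *
import pickle
F=pickle.load(open("F0.pkl","rb"))
a=cv2.resize(F["scene"]["img"][120:300,90:390],None,fx=2.66,fy=2.66,interpolation=cv2.INTER_CUBIC)
cv2.imwrite("pics/a.png",a[:,:,::-1])
b=cv2.resize(F["top"]["img"][120:270,180:400],None,fx=3.6,fy=3.6,interpolation=cv2.INTER_CUBIC)
cv2.imwrite("pics/b.png",b[:,:,::-1])
print(a.shape,b.shape)
E
```

```text
(479, 798, 3) (540, 792, 3)
```

View pics/a.png

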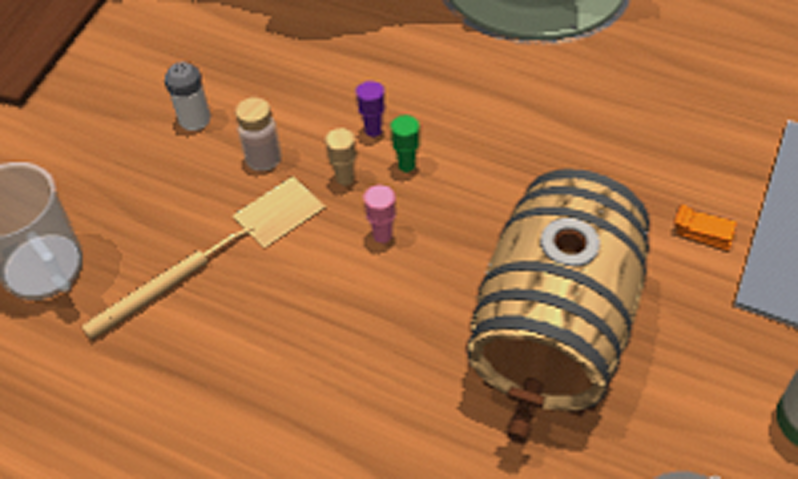

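View pics/b.png

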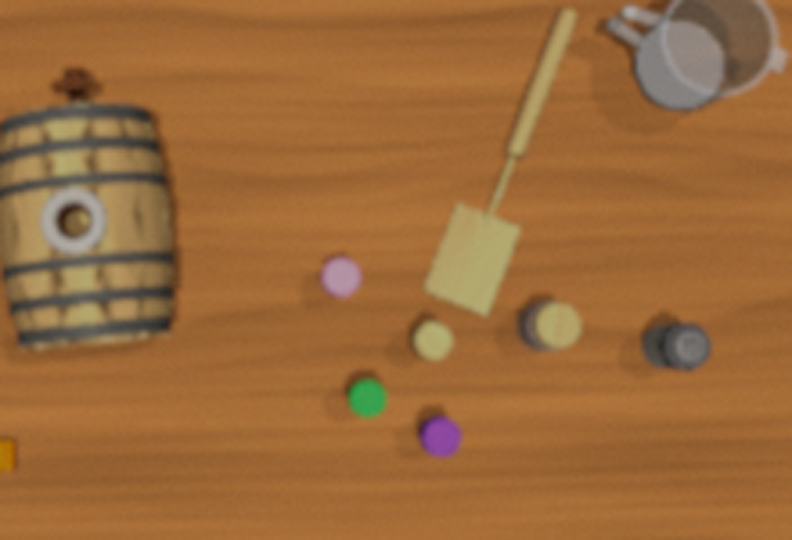

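The tan wooden bung is at a.png (341,140) / b.png (433,340), and the bunghole at a.png (571,242) / b.png (74,220). The look-alikes are pink, green and purple. The turner lies just ahead of the bung.

```bash
python3 - <<'E'
from h import *
import pickle
F=pickle.load(open("F0.pkl","rb"));S,T=F["scene"],F["top"]
A=lambda p:(90+(p[0]+.5)/2.66-.5,120+(p[1]+.5)/2.66-.5)
B=lambda p:(180+(p[0]+.5)/3.6-.5,120+(p[1]+.5)/3.6-.5)
for n,a,b,z in [("bungtop",(341,140),(433,340),.074),("hole",(571,242),(74,220),.174),("pink",(380,197),(341,277),.074),("green",(405,126),(367,398),.074),("purple",(370,92),(440,437),.074),("jarlid",(254,108),(558,325),.088)]:
    print(n,np.round(tri([S,T],[A(a),B(b)]),4),np.round(onz(S,A(a),z),4),np.round(onz(T,B(b),z),4))
for n,b in [("turner corner",(425,290)),("c2",(487,316))]: print(n,onz(T,B(b),.01))
# spigot axis
print(onz(T,B((78,100)),.1),onz(T,B((92,345)),.1))
E
```

```text
bungtop [ 0.4604 -0.0732  0.0684] [ 0.4647 -0.0699  0.074 ] [ 0.4606 -0.0729  0.074 ]
hole [0.5655 0.234  0.1686] [0.5692 0.2354 0.174 ] [0.5652 0.2326 0.174 ]
pink [0.5189 0.0074 0.0689] [0.5225 0.0095 0.074 ] [0.5186 0.0077 0.074 ]
green [ 0.4105 -0.0133  0.0697] [ 0.4143 -0.0118  0.074 ] [ 0.4105 -0.0127  0.074 ]
purple [ 0.3743 -0.078   0.0675] [ 0.3803 -0.0751  0.074 ] [ 0.3744 -0.0766  0.074 ]
jarlid [ 0.471  -0.1822  0.0864] [ 0.4721 -0.1807  0.088 ] [ 0.4712 -0.1822  0.088 ]
turner corner [ 0.50806548 -0.07467359  0.01      ]
c2 [ 0.48236797 -0.13220228  0.01      ]
[0.678741   0.23725538 0.1       ] [0.46261166 0.22787739 0.1       ]
```

apply_moves:
  claw: [0.058,0.058,0.058,0.058,0.058,0.058,0.058,0.058,0.058,0.058,0.058,0.058,0.058,0.058,0.058,0.058,0.058,0.058]
  xyz:
    - [0.0142,-0.0144,0]
    - [0.0284,-0.0288,0]
    - [0.0284,-0.0288,0]
    - [0.0284,-0.0288,0]
    - [0.0284,-0.0288,0]
    - [0.0284,-0.0288,0]
    - [0.0284,-0.0288,0]
    - [0.0284,-0.0288,0]
    - [0.0284,-0.0288,0]
    - [0.0284,-0.0288,0]
    - [0.0284,-0.0288,0]
    - [0.0284,-0.0288,0]
    - [0.0284,-0.0288,0]
    - [0.0284,-0.0288,0]
    - [0.0284,-0.0288,0]
    - [0.0142,-0.0144,0]
    - [0,0,0]
    - [0,0,0]
  twist:
    - [0,0,0]
    - [0,0,0]
    - [0,0,0]
    - [0,0,0]
    - [0,0,0]
    - [0,0,0]
    - [0,0,0]
    - [0,0,0]
    - [0,0,0]
    - [0,0,0]
    - [0,0,0]
    - [0,0,0]
    - [0,0,0]
    - [0,0,0]
    - [0,0,0]
    - [0,0,0.137]
    - [0,0,0.137]
    - [0,0,0]

```text
clock: 2.75
position: [0.4625, -0.0701, 0.2313]
tool_rot: [3.142, 0.0, -0.002]
force: [0.7, 0.1, -0.7]
grip_width: 0.058
finger_force: 0.0
```

```bash
python3 - <<'E'
from h import *
import pickle
s=bot.observe();print({k:np.round(v,4) for k,v in s.items()})
f=bot.grab_frame("wrist");save(f,"w1.png");pickle.dump(f,open("w1.pkl","wb"))
for r in bot.find_in("wrist","bung"): print(np.round(r["position"],4),round(r["score"],2),np.round(proj(f,r["position"])))
print(proj(f,[.462,-.071,.074]))
E
```

```text
{'clock': np.float64(2.75), 'qpos': array([ 0.2367,  0.2814, -0.2584,  1.9891,  0.0921,  0.8821, -1.643 ]), 'qd': array([ 0.0374, -0.0051, -0.0171,  0.0072,  0.0133,  0.0025,  0.1668]), 'joint_efforts': array([ -2.5966, -63.8106,  -1.4204, -33.8876,  -0.3288,  -0.1006,
        -4.1625]), 'position': array([ 0.4625, -0.0701,  0.2313]), 'tool_rot': array([ 3.1415e+00,  0.0000e+00, -1.6000e-03]), 'force': array([ 0.7108,  0.1206, -0.7259]), 'moment': array([-0.0377, -0.034 , -0.0249]), 'finger_force': np.float64(0.0), 'grip_width': np.float64(0.058)}
[ 0.3826 -0.0776  0.0752] 0.94 [262. 246.]
[ 0.4175 -0.0167  0.0749] 0.81 [201. 215.]
[0.524  0.0048 0.0726] 0.75 [173. 106.]
[ 0.4663 -0.0798  0.0739] 0.6 [265. 167.]
[255.41858817 171.39371376]
```

View pics/w1.png

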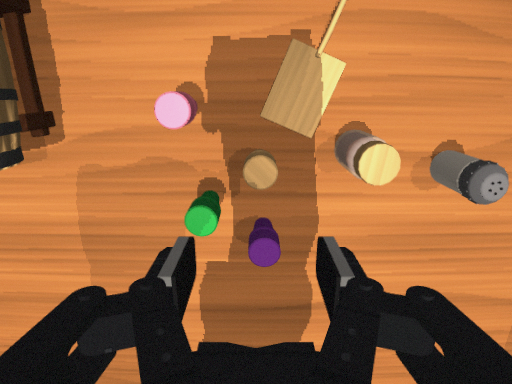

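```bash
python3 - <<'E'
from h import *
import pickle
F=pickle.load(open("F0.pkl","rb"));w=pickle.load(open("w1.pkl","rb"))
V=np.array(w["view"]);print("cam",-V[:3,:3].T@V[:3,3])
p=(260.5,170)
print(onz(w,p,.074),tri([F["scene"],F["top"],w],[(218,172.4),(300,214.1),p]),tri([F["top"],w],[(300,214.1),p]),tri([F["scene"],w],[(218,172.4),p]))
g=w["img"][140:200,230:300].astype(int);print(g[30,::3],g[::3,30])
E
```

```text
cam [ 0.53686395 -0.07136132  0.37481741]
[ 0.46336961 -0.07587875  0.074     ] [ 0.46044719 -0.07438813  0.06661262] [ 0.46035763 -0.07545801  0.06049442] [ 0.46014668 -0.07466231  0.06616196]
[[116  71  39]
 [116  72  35]
 [117  73  40]
 [117  72  37]
 [125  81  46]
 [198 153  95]
 [201 156 100]
 [194 151  96]
 [194 150  93]
 [190 148  92]
 [193 149  92]
 [199 154  95]
 [204 158  98]
 [203 155  95]
 [208 161  99]
 [213 165 105]
 [142  90  50]
 [141  88  46]
 [140  87  45]
 [139  87  46]
 [139  85  47]
 [136  84  41]
 [139  85  46]
 [136  84  45]] [[145  88  48]
 [138  84  44]
 [140  86  45]
 [106  74  43]
 [101  79  45]
 [153 118  74]
 [207 161 100]
 [204 158 100]
 [202 156  97]
 [203 157 100]
 [193 149  92]
 [191 149  92]
 [195 149  91]
 [192 148  92]
 [199 155  97]
 [202 157  99]
 [177 139  86]
 [143  87  49]
 [133  82  42]
 [142  86  47]]
```

The bung's top is at pixel (260,172), giving about (0.462, -0.075). Descending with finger tips to 41 mm and closing.

apply_moves:
  claw: [0.058,0.058,0.058,0.058,0.058,0.058,0.058,0.058,0.058,0.03,0.03,0.03,0.03,0.03,0.03]
  xyz:
    - [0,0.005,0.015]
    - [0,0,0.03]
    - [0,0,0.035]
    - [0,0,0.035]
    - [0,0,0.03]
    - [0,0,0.025]
    - [0,0,0.015]
    - [0,0,0.005]
    - [0,0,0]
    - [0,0,0]
    - [0,0,0]
    - [0,0,0]
    - [0,0,0]
    - [0,0,0]
    - [0,0,0]
  twist:
    - [0,0,0]
    - [0,0,0]
    - [0,0,0]
    - [0,0,0]
    - [0,0,0]
    - [0,0,0]
    - [0,0,0]
    - [0,0,0]
    - [0,0,0]
    - [0,0,0]
    - [0,0,0]
    - [0,0,0]
    - [0,0,0]
    - [0,0,0]
    - [0,0,0]
  force: 35

```text
clock: 4.35
position: [0.4629, -0.0758, 0.0421]
tool_rot: [3.141, -0.002, -0.0]
force: [-1.4, -0.4, 8.8]
grip_width: 0.0332
finger_force: 34.4
```

apply_moves:
  claw: [0.03,0.03,0.03,0.03,0.03,0.03,0.03,0.03,0.03,0.03,0.03,0.03,0.03,0.03]
  xyz:
    - [0,0,-0.01]
    - [0,0,-0.03]
    - [0,0,-0.04]
    - [0.004,-0.015,-0.04]
    - [0.007,-0.03,-0.035]
    - [0.009,-0.037,-0.03]
    - [0.009,-0.038,-0.03]
    - [0.009,-0.038,-0.03]
    - [0.009,-0.038,-0.025]
    - [0.009,-0.038,-0.019]
    - [0.009,-0.038,0]
    - [0.006,-0.025,0]
    - [0.003,-0.013,0]
    - [0,0,0]
  twist:
    - [0,0,0]
    - [0,0,0]
    - [0,0,0]
    - [0,0,0]
    - [0,0,0]
    - [0,0,0]
    - [0,0,0]
    - [0,0,0]
    - [0,0,0]
    - [0,0,0]
    - [0,0,0]
    - [0,0,0]
    - [0,0,0]
    - [0,0,0]

```text
clock: 5.75
position: [0.536, 0.2355, 0.3305]
tool_rot: [-3.141, 0.0, 0.002]
force: [0.5, -1.6, -1.4]
grip_width: 0.0332
finger_force: 34.9
```

```bash
python3 - <<'E'
from h import *
import pickle
s=bot.observe();print({k:np.round(v,4) for k,v in s.items()})
f=bot.grab_frame("wrist");pickle.dump(f,open("w2.pkl","wb"))
for r in bot.find_in("wrist","bunghole")[:2]: print(np.round(r["position"],4),round(r["score"],2),np.round(proj(f,r["position"])))
print(proj(f,[.567,.234,.174]))
cv2.imwrite("pics/w2.png",cv2.resize(f["img"],(800,600),interpolation=cv2.INTER_CUBIC)[:,:,::-1])
E
```

```text
{'clock': np.float64(5.75), 'qpos': array([-0.2532,  0.3891, -0.3652,  1.5653,  0.1445,  1.214 , -2.213 ]), 'qd': array([ 0.0336, -0.0181,  0.0249,  0.0316, -0.0005, -0.0049,  0.025 ]), 'joint_efforts': array([-2.30920e+00, -8.05468e+01, -4.83340e+00, -4.21065e+01,
        1.05400e-01,  6.60000e-02, -6.90400e-01]), 'position': array([0.536 , 0.2355, 0.3305]), 'tool_rot': array([-3.1412e+00,  3.0000e-04,  1.9000e-03]), 'force': array([ 0.4768, -1.561 , -1.4435]), 'moment': array([-0.0354,  0.0005,  0.0023]), 'finger_force': np.float64(34.9132), 'grip_width': np.float64(0.0332)}
[0.5858 0.2335 0.1642] 0.73 [257. 117.]
[256.23351359 138.65425787]
```

View pics/w2.png

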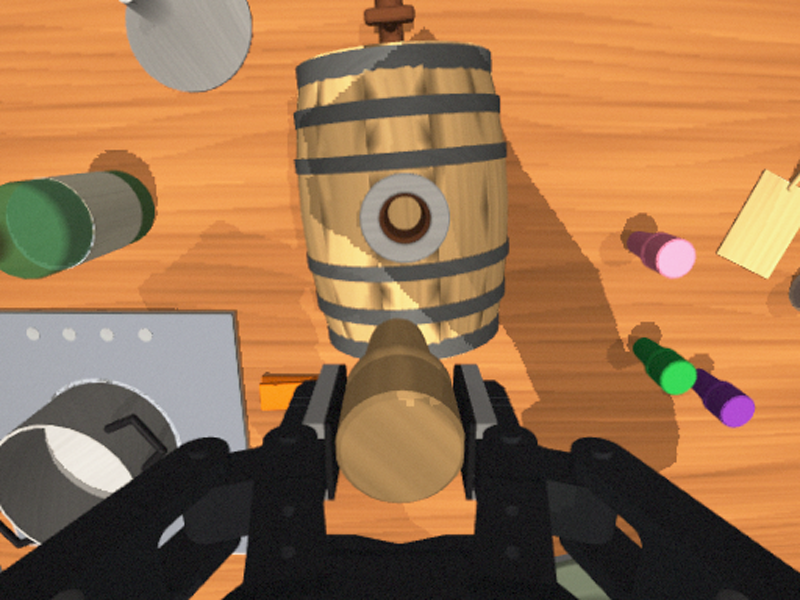

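```bash
python3 - <<'E'
from h import *
import pickle
F=pickle.load(open("F0.pkl","rb"));w=pickle.load(open("w2.pkl","rb"))
f=w
# fit flange: grey pixels
img=w["img"].astype(int);sat=img.max(2)-img.min(2)
m=np.zeros(sat.shape,np.uint8);m[108:172,226:292]=((sat<25)&(img.max(2)>110))[108:172,226:292]
n,l,st,c=cv2.connectedComponentsWithStats(m);i=1+np.argmax(st[1:,4]);print(st[i],c[i])
cn=max(cv2.findContours((l==i).astype(np.uint8),0,1)[0],key=len);e=cv2.fitEllipse(cn);print(e)
p=e[0]
print("hole wrist",onz(w,p,.174))
w1=pickle.load(open("w1.pkl","rb"));print("bung w1",onz(w1,(260.5,172),.074))
# top & scene flange fits
for k,(x0,y0,x1,y1) in {"top":(190,168,214,196),"scene":(288,196,322,226)}.items():
    im=F[k]["img"].astype(int);s=im.max(2)-im.min(2);m=np.zeros(s.shape,np.uint8);m[y0:y1,x0:x1]=((s<30)&(im.max(2)>110))[y0:y1,x0:x1]
    n,l,st,c=cv2.connectedComponentsWithStats(m);i=1+np.argmax(st[1:,4])
    cn=max(cv2.findContours((l==i).astype(np.uint8),0,1)[0],key=len);e=cv2.fitEllipse(cn);print(k,st[i],e,onz(F[k],e[0],.174),tri([F[k],w],[e[0],p]))
print("held top",onz(w,(255.7,281),.3635), "tcp proj top",proj(w,[.536,.2355,.3635]))
E
```

```text
[ 230  111   58   57 1670] [258.57964072 138.93832335]
((258.6231689453125, 139.02586364746094), (55.66758728027344, 56.217872619628906), 83.9674301147461)
hole wrist [0.56665821 0.23177345 0.174     ]
bung w1 [ 0.46139279 -0.07588424  0.074     ]
top [192 171  17  19 177] ((199.98699951171875, 180.7682342529297), (16.445619583129883, 17.319866180419922), 175.5673370361328) [0.56513333 0.23321397 0.174     ] [0.56583524 0.23262182 0.17179357]
scene [293 202  22  18 203] ((303.8538818359375, 210.49729919433594), (16.772201538085938, 20.82451820373535), 98.79071807861328) [0.56924555 0.23412207 0.174     ] [0.56573668 0.23256586 0.16900071]
held top [0.53822661 0.23435875 0.3635    ] tcp proj top [252.82197713 285.81204854]
```

Flange centre is at pixel (258.6,139) in the 512 px wrist image, giving a hole at about (0.5665, 0.2325). The bung is held upright. I'm moving over the hole with the foot about 8 mm above the mouth to compare the two directly.

apply_moves:
  claw: [0.03,0.03,0.03,0.03,0.03,0.03,0.03,0.03]
  xyz:
    - [0.01,0.001,0.015]
    - [0.01,0.001,0.025]
    - [0.01,0.001,0.025]
    - [0.0005,0,0.02]
    - [0,0,0.015]
    - [0,0,0.0075]
    - [0,0,0]
    - [0,0,0]
  twist:
    - [0,0,0]
    - [0,0,0]
    - [0,0,0]
    - [0,0,0]
    - [0,0,0]
    - [0,0,0]
    - [0,0,0]
    - [0,0,0]

```text
clock: 6.65
position: [0.5673, 0.231, 0.2233]
tool_rot: [-3.141, -0.001, -0.001]
force: [0.9, -0.3, -0.1]
grip_width: 0.0333
finger_force: 34.9
```

```bash
python3 - <<'E'
from h import *
import pickle
s=bot.observe();print({k:np.round(v,4) for k,v in s.items() if k in("clock","position","tool_rot","force","moment")})
f=bot.grab_frame("wrist");g=bot.grab_frame("scene");pickle.dump((f,g),open("w3.pkl","wb"))
a=cv2.resize(f["img"][170:330,190:320],None,fx=3.6,fy=3.6,interpolation=cv2.INTER_CUBIC)
b=cv2.resize(g["img"][165:229,275:329],None,fx=6,fy=6,interpolation=cv2.INTER_CUBIC)
h=576;c=np.zeros((h,a.shape[1]+b.shape[1],3),np.uint8);c[:a.shape[0],:a.shape[1]]=a;c[:b.shape[0],a.shape[1]:]=b
print(c.shape);cv2.imwrite("pics/w3.png",c[:,:,::-1])
for z in (.174,.181,.255): print(z,proj(f,[.5665,.2325,z]))
E
```

```text
{'clock': np.float64(6.65), 'position': array([0.5673, 0.231 , 0.2233]), 'tool_rot': array([-3.1415e+00, -5.0000e-04, -8.0000e-04]), 'force': array([ 0.8711, -0.2932, -0.0896]), 'moment': array([-0.0468, -0.0288, -0.0226])}
(576, 792, 3)
0.174 [251.50608231 212.6700695 ]
0.181 [251.36447032 216.7746637 ]
0.255 [248.99536542 285.75009789]
```

View pics/w3.png

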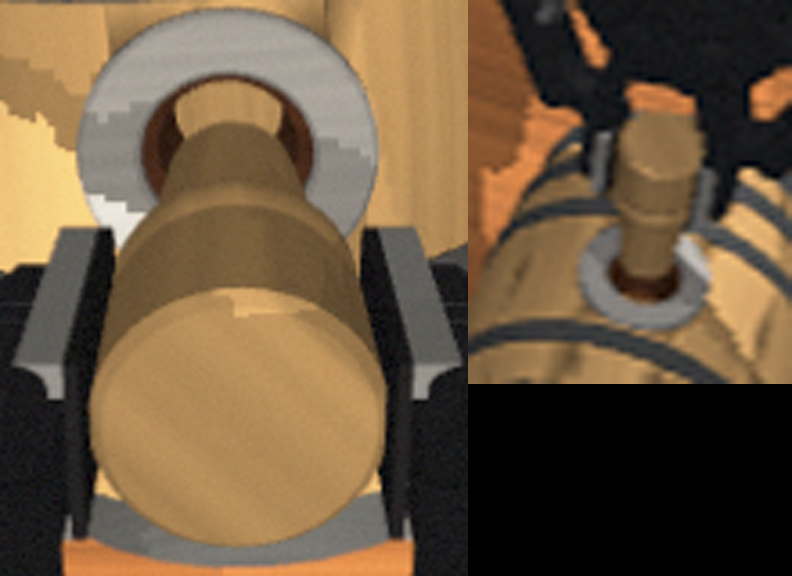

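```bash
python3 - <<'E'
from h import *
import pickle
from scipy.optimize import brentq
f,g=pickle.load(open("w3.pkl","rb"))
def X(cy,z,r,cx):
    py=170+(cy+.5)/3.6-.5; px=190+(cx+.5)/3.6-.5
    P=onz(f,(px,py),z); return P-[r,0,0]
for n,cy,z,r,cx in [("flange",8,.174,.027,228),("inner",75,.174,.0155,227),("foot edge",122,.1823,.0095,231),("foot 11",122,.1838,.011,231),("knob top near",545,.2563,-.017,238.5),("top ctr",415,.2563,0,238.5),("top far",290,.2563,.017,238.5)]: print(n,X(cy,z,r,cx))
E
```

```text
flange [0.56640944 0.23147657 0.174     ]
inner [0.56589825 0.23168781 0.174     ]
foot edge [0.56617892 0.23095702 0.1823    ]
foot 11 [0.56521462 0.23094711 0.1838    ]
knob top near [0.56721972 0.22973261 0.2563    ]
top ctr [0.56775938 0.22972521 0.2563    ]
top far [0.56618465 0.22971852 0.2563    ]
```

apply_moves:
  claw: [0.03,0.03,0.03,0.03,0.03,0.03,0.03]
  xyz:
    - [0,-0.0006,0.002]
    - [0,0,0.005]
    - [0,0,0.005]
    - [0,0,0.005]
    - [0,0,0.005]
    - [0,0,0.003]
    - [0,0,0]
  twist:
    - [0,0,0]
    - [0,0,0]
    - [0,0,0]
    - [0,0,0]
    - [0,0,0]
    - [0,0,0]
    - [0,0,0]

```text
clock: 7.45
position: [0.5669, 0.2319, 0.1973]
tool_rot: [3.142, 0.0, -0.0]
force: [1.5, -0.2, -0.9]
grip_width: 0.0333
finger_force: 34.9
```

apply_moves:
  claw: [0.03,0.03,0.03,0.03]
  xyz:
    - [0,0,0.001]
    - [0,0,0.001]
    - [0,0,0.001]
    - [0,0,0]
  twist:
    - [0,0,0]
    - [0,0,0]
    - [0,0,0]
    - [0,0,0]

```text
clock: 7.85
position: [0.567, 0.2319, 0.1948]
tool_rot: [-3.141, -0.0, -0.0]
force: [2.0, 1.5, -1.2]
grip_width: 0.0331
finger_force: 35.0
```

apply_moves:
  claw: [0.03,0.03,0.03]
  xyz:
    - [0,0,0.001]
    - [0,0,0.001]
    - [0,0,0]
  twist:
    - [0,0,0]
    - [0,0,0]
    - [0,0,0]

```text
clock: 8.15
position: [0.567, 0.232, 0.1927]
tool_rot: [-3.141, -0.0, -0.0]
force: [3.0, 1.0, -0.0]
grip_width: 0.033
finger_force: 35.1
```

apply_moves:
  claw: [0.03,0.03,0.03,0.03]
  xyz:
    - [0.0007,0,0]
    - [0,0,0.001]
    - [0,0,0.001]
    - [0,0,0]
  twist:
    - [0,0,0]
    - [0,0,0]
    - [0,0,0]
    - [0,0,0]

```text
clock: 8.55
position: [0.5675, 0.2319, 0.1906]
tool_rot: [3.142, 0.0, -0.0]
force: [2.3, 0.6, -1.0]
grip_width: 0.0328
finger_force: 35.1
```

apply_moves:
  claw: [0.03,0.03,0.03]
  xyz:
    - [0.0003,0,0.001]
    - [0,0,0.001]
    - [0,0,0]
  twist:
    - [0,0,0]
    - [0,0,0]
    - [0,0,0]

```text
clock: 8.85
position: [0.5678, 0.232, 0.1886]
tool_rot: [-3.142, 0.0, -0.0]
force: [1.5, 1.1, -0.6]
grip_width: 0.0328
finger_force: 35.1
```

apply_moves:
  claw: [0.03,0.03,0.03]
  xyz:
    - [0,0,0.001]
    - [0,0,0.001]
    - [0,0,0]
  twist:
    - [0,0,0]
    - [0,0,0]
    - [0,0,0]

```text
clock: 9.15
position: [0.5679, 0.232, 0.1869]
tool_rot: [-3.142, -0.0, -0.0]
force: [0.0, 0.1, 3.5]
grip_width: 0.0332
finger_force: 35.6
```

apply_moves:
  claw: [0.03,0.03]
  xyz:
    - [0,0,0.0001]
    - [0,0,0]
  twist:
    - [0,0,0]
    - [0,0,0]

```text
clock: 9.35
position: [0.568, 0.232, 0.1869]
tool_rot: [-3.141, -0.0, -0.0]
force: [-1.2, -0.0, 5.4]
grip_width: 0.033
finger_force: 35.6
```

apply_moves:
  claw: [0.03,0.03]
  xyz:
    - [-0.0004,0,0]
    - [0,0,0]
  twist:
    - [0,0,0]
    - [0,0,0]

```text
clock: 9.55
position: [0.5677, 0.232, 0.1869]
tool_rot: [-3.141, -0.001, -0.0]
force: [1.9, 0.6, 4.9]
grip_width: 0.0333
finger_force: 35.6
```

Lateral forces are near baseline and it is seated with about 5 N. Releasing.

apply_moves:
  claw: [0.034,0.038,0.044,0.055,0.06,0.06,0.06,0.06]
  xyz:
    - [0.0002,0,0]
    - [0,0,0]
    - [0,0,0]
    - [0,0,0]
    - [0,0,0]
    - [0,0,0]
    - [0,0,0]
    - [0,0,0]
  twist:
    - [0,0,0]
    - [0,0,0]
    - [0,0,0]
    - [0,0,0]
    - [0,0,0]
    - [0,0,0]
    - [0,0,0]
    - [0,0,0]
  force: 20

```text
clock: 10.35
position: [0.5677, 0.2319, 0.1867]
tool_rot: [-3.142, 0.0, -0.0]
force: [-0.5, 0.7, 0.9]
grip_width: 0.0599
finger_force: 0.0
```

```bash
python3 - <<'E'
from h import *
import pickle
s=bot.observe();print({k:np.round(v,4) for k,v in s.items() if k in("clock","position","force","grip_width","finger_force")})
f=bot.grab_frame("wrist");g=bot.grab_frame("scene");pickle.dump((f,g),open("w4.pkl","wb"))
a=cv2.resize(f["img"][170:330,190:320],None,fx=3.6,fy=3.6,interpolation=cv2.INTER_CUBIC)
b=cv2.resize(g["img"][165:229,275:329],None,fx=6,fy=6,interpolation=cv2.INTER_CUBIC)
c=np.zeros((576,792,3),np.uint8);c[:a.shape[0],:a.shape[1]]=a;c[:b.shape[0],a.shape[1]:]=b
cv2.imwrite("pics/w4.png",c[:,:,::-1])
E
```

```text
{'clock': np.float64(10.35), 'position': array([0.5677, 0.2319, 0.1867]), 'force': array([-0.4739,  0.7149,  0.8547]), 'finger_force': np.float64(0.0), 'grip_width': np.float64(0.0599)}
```

View pics/w4.png

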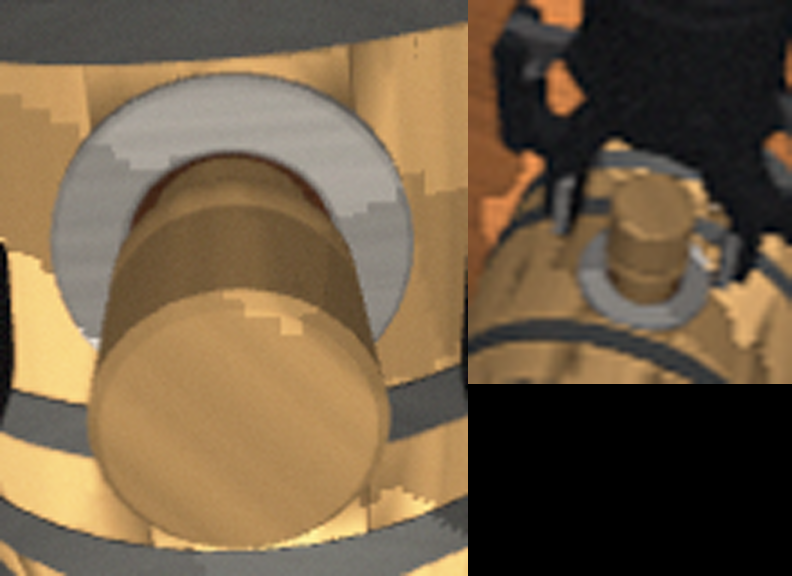

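It stands upright and released, at wrist crop (240,420). Raising clear and closing the fingers for tapping.

apply_moves:
  claw: [0.06,0.06,0.06,0.06,0.0,0.0,0.0,0.0,0.0,0.0]
  xyz:
    - [-0.0005,0,-0.005]
    - [0,0,-0.015]
    - [0,0,-0.02]
    - [0,0,-0.015]
    - [0,0,0]
    - [0,0,0]
    - [0,0,0]
    - [0,0,0]
    - [0,0,0]
    - [0,0,0]
  twist:
    - [0,0,0]
    - [0,0,0]
    - [0,0,0]
    - [0,0,0]
    - [0,0,0]
    - [0,0,0]
    - [0,0,0]
    - [0,0,0]
    - [0,0,0]
    - [0,0,0]
  force: 40

```text
clock: 11.45
position: [0.5671, 0.2319, 0.2414]
tool_rot: [3.141, 0.0, -0.0]
force: [0.7, -0.7, -0.6]
grip_width: 0.0003
finger_force: 0.0
```

apply_moves:
  claw: [0,0,0,0,0,0]
  xyz:
    - [0,0,0.005]
    - [0,0,0.006]
    - [0,0,0.005]
    - [0,0,0.0015]
    - [0,0,0.0015]
    - [0,0,0.0015]
  twist:
    - [0,0,0]
    - [0,0,0]
    - [0,0,0]
    - [0,0,0]
    - [0,0,0]
    - [0,0,0]

```text
clock: 12.05
position: [0.5672, 0.232, 0.2212]
tool_rot: [-3.141, -0.0, -0.0]
force: [-0.0, -0.8, -0.2]
grip_width: -0.0001
finger_force: 0.0
```

apply_moves:
  claw: [0,0]
  xyz:
    - [0,0,0.0015]
    - [0,0,0.0015]
  twist:
    - [0,0,0]
    - [0,0,0]

```text
clock: 12.25
position: [0.5674, 0.2321, 0.2185]
tool_rot: [-3.141, -0.001, -0.0]
force: [0.8, 1.2, 9.3]
grip_width: 0.0
finger_force: 4.9
```

apply_moves:
  claw: [0,0]
  xyz:
    - [0,0,0.0012]
    - [0,0,0.0003]
  twist:
    - [0,0,0]
    - [0,0,0]

```text
clock: 12.45
position: [0.5678, 0.2324, 0.2176]
tool_rot: [-3.141, -0.002, -0.0]
force: [-0.5, -0.2, 12.0]
grip_width: -0.0001
finger_force: 6.0
```

apply_moves:
  claw: [0,0,0,0,0]
  xyz:
    - [0,0,0.0008]
    - [0,0,-0.003]
    - [0,0,-0.005]
    - [0,0,0]
    - [0,0,0]
  twist:
    - [0,0,0]
    - [0,0,0]
    - [0,0,0]
    - [0,0,0]
    - [0,0,0]

```text
clock: 12.95
position: [0.5672, 0.2319, 0.2239]
tool_rot: [-3.142, -0.0, -0.0]
force: [0.1, -0.2, -0.6]
grip_width: 0.0003
finger_force: 0.0
```

apply_moves:
  claw: [0,0,0,0,0,0]
  xyz:
    - [0,0,0.002]
    - [0,0,0.0015]
    - [0,0,0.0015]
    - [0,0,0.0015]
    - [0,0,0.0015]
    - [0,0,0.0008]
  twist:
    - [0,0,0]
    - [0,0,0]
    - [0,0,0]
    - [0,0,0]
    - [0,0,0]
    - [0,0,0]

```text
clock: 13.55
position: [0.5679, 0.2325, 0.2163]
tool_rot: [-3.14, -0.002, -0.0]
force: [-1.4, -0.7, 19.0]
grip_width: -0.0002
finger_force: 9.7
```

apply_moves:
  claw: [0,0,0,0,0,0,0,0,0]
  xyz:
    - [0,0,-0.004]
    - [0,0,-0.005]
    - [0,0,0]
    - [0,0,0.002]
    - [0,0,0.0015]
    - [0,0,0.0015]
    - [0,0,0.0015]
    - [0,0,0.0015]
    - [0,0,0.0012]
  twist:
    - [0,0,0]
    - [0,0,0]
    - [0,0,0]
    - [0,0,0]
    - [0,0,0]
    - [0,0,0]
    - [0,0,0]
    - [0,0,0]
    - [0,0,0]

```text
clock: 14.45
position: [0.5677, 0.2324, 0.216]
tool_rot: [-3.141, -0.002, -0.0]
force: [-2.9, -1.5, 21.6]
grip_width: 0.0001
finger_force: 10.8
```

apply_moves:
  claw: [0,0,0,0,0,0,0,0,0]
  xyz:
    - [0,0,-0.004]
    - [0,0,-0.005]
    - [0,0,0]
    - [0,0,0.002]
    - [0,0,0.0015]
    - [0,0,0.0015]
    - [0,0,0.0015]
    - [0,0,0.0015]
    - [0,0,0.0013]
  twist:
    - [0,0,0]
    - [0,0,0]
    - [0,0,0]
    - [0,0,0]
    - [0,0,0]
    - [0,0,0]
    - [0,0,0]
    - [0,0,0]
    - [0,0,0]

```text
clock: 15.35
position: [0.5677, 0.2323, 0.2157]
tool_rot: [-3.141, -0.002, -0.0]
force: [-2.8, -1.3, 23.4]
grip_width: 0.0001
finger_force: 11.6
```

apply_moves:
  claw: [0,0,0,0,0,0,0,0,0]
  xyz:
    - [0,0,-0.004]
    - [0,0,-0.005]
    - [0,0,0]
    - [0,0,0.002]
    - [0,0,0.0015]
    - [0,0,0.0015]
    - [0,0,0.0015]
    - [0,0,0.0015]
    - [0,0,0.0013]
  twist:
    - [0,0,0]
    - [0,0,0]
    - [0,0,0]
    - [0,0,0]
    - [0,0,0]
    - [0,0,0]
    - [0,0,0]
    - [0,0,0]
    - [0,0,0]

```text
clock: 16.25
position: [0.5677, 0.2323, 0.2155]
tool_rot: [-3.141, -0.002, -0.0]
force: [-4.4, -2.2, 24.6]
grip_width: 0.0001
finger_force: 12.3
```

apply_moves:
  claw: [0,0,0,0,0,0,0,0,0]
  xyz:
    - [0,0,-0.004]
    - [0,0,-0.01]
    - [0,0,-0.02]
    - [-0.02,0,-0.03]
    - [-0.03,0,-0.03]
    - [-0.03,0,-0.02]
    - [-0.01,0,0]
    - [0,0,0]
    - [0,0,0]
  twist:
    - [0,0,0]
    - [0,0,0]
    - [0,0,0]
    - [0,0,0]
    - [0,0,0]
    - [0,0,0]
    - [0,0,0]
    - [0,0,0]
    - [0,0,0]

```text
clock: 17.15
position: [0.4778, 0.2316, 0.3278]
tool_rot: [3.141, 0.0, -0.001]
force: [0.0, 0.6, -0.1]
grip_width: 0.0006
finger_force: 0.0
```

```bash
python3 - <<'E'
from h import *
f=bot.grab_frame("wrist");g=bot.grab_frame("scene")
a=cv2.resize(f["img"],None,fx=.9,fy=.9,interpolation=cv2.INTER_AREA)
b=cv2.resize(g["img"][165:229,275:329],None,fx=6,fy=6,interpolation=cv2.INTER_CUBIC)
c=np.zeros((400,a.shape[1]+b.shape[1],3),np.uint8);c[:a.shape[0],:a.shape[1]]=a;c[:b.shape[0],a.shape[1]:]=b
cv2.imwrite("pics/w5.png",c[:,:,::-1]);print(c.shape)
E
```

```text
(400, 785, 3)
```

View pics/w5.png

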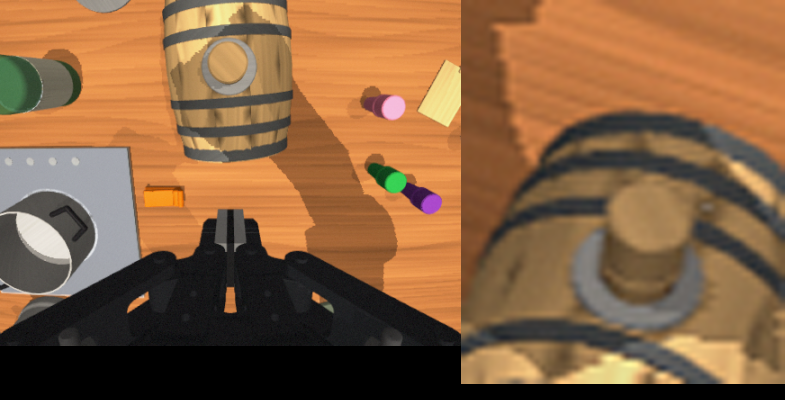

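The bung sits upright and centred in the flange (wrist view (229,65)), the last tap sank it only 0.2 mm, and the arm is clear.

```bash
python3 -c "
from workcell import bot
print(bot.job_done())"
```

```text
the job is handed in; nothing more can be done
None
```

The bung is set in the bunghole, let go and tapped down with five firm taps (wrist peaks about 14 to 25 N, the last sinking it about 0.2 mm); it stood upright with the arm clear when I handed the job in at about 17 s, and no verdict came back.

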